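# Clip self-closing tweezers onto a gauge block

### The arm

A 6-joint arm with a two-finger parallel gripper is mounted at the origin on a cart in front of the work surface, level with it; the furniture and walls round the work are solid. World frame = base frame: x ahead of the robot, y to its left, z up, the work surface at z = 0. Lengths are in m, angles in rad, forces in N, time in s.
With the tool pointing down it reaches from about 0.375 to 0.925 m from the base axis. Payload 5.7 kg.
Tool frame: the origin (TCP) lies at the very end of the fingers, on their centre line; the grasp point (between the pads) lies ctrl.grip_point_offset behind it (ctrl.grip_point_offset is the distance from the TCP to the grasp point, in m); z points along the fingers, y is the line along which they close (so a half turn about z gives the same grasp; the last joint's range is limited). The gripper opens to 85 mm and grips with 20 to 120 N. Pads are 22 mm wide; open, the fingers measure 114 mm over their backs; the gripper's body (76 mm by 85 mm) begins 54 mm behind the grasp point. The pads swing forward as they close: fully open they stand 13 mm farther back than shut.
Start: joints at [1.186, 0.359, 1.51, -0, 1.272, -0.115], TCP at [0.16, 0.578, 0.231] pointing down, gripper open.
Joint ranges: [-2.97, 2.97], [-1.01, 2.36], [0.21, 2.38], [-0.96, 4.11], [0.2, 2.71], [-2.98, 2.98]. Speed limits (rad/s): [2.39, 2.39, 3.14, 3.14, 3.14, 3.14].

### API

Orientations are given as a 3x3 rotation matrix whose columns are the frame's x, y, z axes.
In Python, from rig import ctrl gives the robot as it stands.
- The arm moves only by the tool step_arm, never from a script. Its argument "series" is a list of rows, each a list of 6 numbers: the shift along the tool's x, y, z in mm, then the turn, a rotation vector about the tool's x, y, z in rad. In form: [[dx, dy, dz, wx, wy, wz], ...]. A call has exactly 8 rows; each row shifts and turns the commanded pose from where the row before left it, along the tool's axes as they then stand; what a row does not reach is not made up. A row lasts 1/10 s, in which the tool goes at most 50 mm and 8.59 degrees, less where a joint would pass 70% of its speed; a pose out of reach is approached as far as the arm can. A call with a gripper value outside its range is refused whole. "gripper" is the opening, from 0 (shut) to 1 (fully open), set as the call begins (left out, the last holds). The fingers move at their own pace and stop on an object; "newtons" is the grip in N (left out, the last holds). Time passes only in rows, so rows that do not move let the fingers close, or fill a call up. It gives the time, the measured TCP pose, the force, the opening and the grip force at its end, in the units of the state.
- ctrl.get_state(): the state, without advancing time (a new reading comes with each control period).
- ctrl.grab_frame(name): name is "side" or "top"; returns a dict with "frame" (400x640x3 uint8, red, green, blue), "intrinsics" (3x3 intrinsics, pixels), "R" (3x3) and "t" (3): a world point X has camera coordinates R X + t. Camera axes: x right, y down, z forward; pixel columns grow to the right and rows downward; lengths in m; the calibration is good to about 2 mm. A picture is of the moment at which its call begins. There is no depth.
- ctrl.sign_off(): hands the job in; it is judged then, once.
The state is a dict: "t": time; "joints": joint angles; "qd": joint speeds; "joint_efforts": joint torques, N m; "eef_pos": TCP position; "ee_rot": TCP orientation; "wrist_force": force on the tool from outside, world axes, zero at the start; "ft_torque": the same for the moment, N m; "opening": finger opening in m; "finger_force": force on a finger pad.
Only numpy, scipy, OpenCV 4.12 (cv2) and the standard library are available. Lean on these libraries where they do the work, as an engineer would, in place of code of your own. Each camera call takes 0.05 s, during which the arm holds its last target. There are 200 camera calls.

### The job

Pick up the self-closing tweezers by squeezing their finger plates so that the jaws open, lower the open jaws over the narrowest of the three gauge blocks, one jaw along each of its long sides and the block about midway along the jaws, and let go so that the tweezers grip it lying flat on the worktop. Leave that block where it lies, never touch it with the robot's own fingers, and do not disturb the other two blocks.

Things in the scene. Friction and masses are not known exactly. Their poses are not given: they have to be found in the camera images.
- tweezers: Steel self-closing tweezers with crossed arms, lying flat on the worktop: 162 mm long, 25 mm high, about 0.1 kg. x points along them from finger plates to jaws, y across (the squeezing direction), z up; origin on the underside, at the crossing. Squeezing the plates opens the jaws; held squeezed they stay open; let go, a spring shuts them.
- tweezers_grip (a point): Point to squeeze: midway between the two upright finger plates, 40 mm behind the origin (-x), 13 mm above the underside. Axes as body. Plates: 50 mm long in x (25 mm either way from here), 1 to 25 mm above the underside; 54 mm over their outer faces at rest, 28 mm squeezed to the stop. A dark bar 12 mm wide, 14 mm high lies between them.
- tweezers_jaws (a point): Point midway between the jaws, 4.5 mm above the underside, 93 mm ahead (+x) of tweezers_grip. Axes as body. Jaws: two upright flat bars parallel to x, each 5 mm thick, 1 to 14 mm above the underside; clear from 25 mm behind this point to 22 mm ahead, where they end. Gap between them: 2 mm at rest, 28 mm squeezed to the stop.
- tweezers_left (a joint): How far each arm of the tweezers is squeezed (both move alike), 0 at rest to 0.013 m at the stop. Jaw gap = 2 mm + twice this; width over the plates = 54 mm - twice this. Each plate needs 5 N at first, 8.3 N at the stop; any firmer grip simply holds it at the stop. Reads 0.005 with the 12 mm block in the jaws.
- gauge_block_3_centre (a point): Centre of the narrowest steel gauge block, the one to grip: 12 mm (its x) by 30 mm (its y, the long side) and 9 mm high (z, up), lying flat and loose on the worktop, centre 4.5 mm up. Its y axis lies within 21 degrees of the world x axis (its long sides run away from the robot), and the worktop on the robot's side of it is free for the tweezers.
- gauge_block_2_centre (a point): Centre of another steel gauge block, 20 mm (x) by 30 mm (y), 9 mm high, loose; to be left alone.
- gauge_block_1_centre (a point): Centre of the widest steel gauge block, 35 mm (x) by 30 mm (y), 9 mm high, loose; to be left alone.
There are look-alikes about, which are no part of the job. Leave any orange look-alike of the tweezers alone.

How it is judged:
By the outcome, as a careful person would: the job done as asked, in the order asked, and still so for the second after the job is handed in, with the robot touching nothing.
It also fails if it takes over 32 s, if anything falls off the work surface, if the arm or the gripper's body presses on something with over 40 N, if the wrist force passes 120 N, or if a joint passes its speed limit or range.

## Working session

There is one attempt and no reset: what is moved stays moved. The work goes in short steps, Python scripts to look and compute and a tool call to move; the robot and the scene stay as the last step left them, time stands still between calls to the robot, and variables do not carry over. Pictures are saved under pics/ and viewed, at most 10 in all, crops included, and the job is handed in when it is done.

Besides the shell and the picture viewer there is one more tool, called after "Request:" as name(argument=value, ...), one argument or row to a line, values as JSON. step_arm: Moves the arm, as the interface text tells. Its arguments: {"type":"object","properties":{"series":{"type":"array"},"gripper":{"type":"number"},"newtons":{"type":"number"}},"required":["series"]}

```bash
ls; mkdir -p pics
python3 - <<'E'
from rig import ctrl
import cv2, numpy as np, pickle
d={}
for n in("top","side"):
    f=ctrl.grab_frame(n); d[n]=f; cv2.imwrite(f"pics/{n}0.png",f["frame"][:,:,::-1])
    print(n,f["intrinsics"].tolist(),np.round(f["R"],3).tolist(),f["t"])
pickle.dump(d,open("f0.pkl","wb"))
s=ctrl.get_state();print(s,ctrl.grip_point_offset)
E
```

```text
pics
top [[434.8299142764215, 0.0, 318.4697030674463], [0.0, 434.8299142764215, 192.9626570181689], [0.0, 0.0, 1.0]] [[-0.018, -1.0, -0.022], [-0.994, 0.02, -0.105], [0.105, 0.019, -0.994]] [-0.03827524  0.51114114  1.08871224]
side [[417.0733889034067, 0.0, 320.7298956933205], [0.0, 417.0733889034067, 196.53264138473872], [0.0, 0.0, 1.0]] [[-0.966, -0.259, 0.007], [-0.163, 0.586, -0.793], [0.202, -0.767, -0.609]] [0.47506141 0.15652705 0.90498647]
{'t': 0.1, 'joints': array([ 1.18587021e+00,  3.59463521e-01,  1.51137472e+00, -1.44634776e-05,
        1.27250462e+00, -1.15079109e-01]), 'qd': array([ 1.08327184e-03, -2.03720525e-03, -4.95481344e-04, -3.42510581e-04,
       -9.78541979e-04, -7.32680018e-05]), 'joint_efforts': array([ 3.37685760e-04, -5.28650916e+01, -2.79348207e+01, -2.92951718e-04,
        5.20426736e-03,  3.69736881e-05]), 'eef_pos': array([0.15970695, 0.57768527, 0.23050024]), 'ee_rot': array([[-9.63812768e-01,  2.66579320e-01, -6.44373046e-04],
       [ 2.66580033e-01,  9.63811412e-01, -1.62732827e-03],
       [ 1.87242031e-04, -1.74021675e-03, -9.99998468e-01]]), 'wrist_force': array([-0.55738127,  0.15475559,  0.21586911]), 'ft_torque': array([-0.02295304, -0.03888212, -0.05425341]), 'finger_force': 0.0, 'opening': 0.08566516561030753} 0.0187
```

View pics/top0.png

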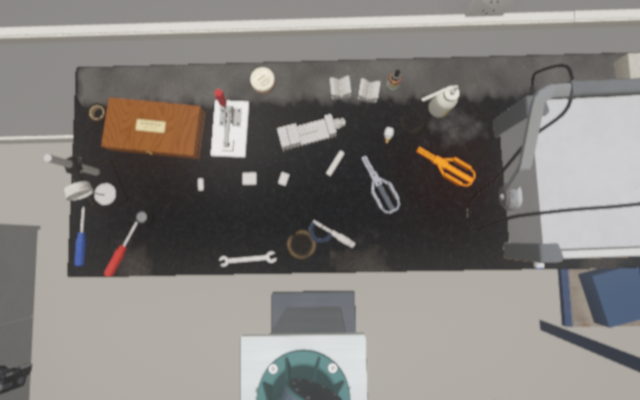

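View pics/side0.png

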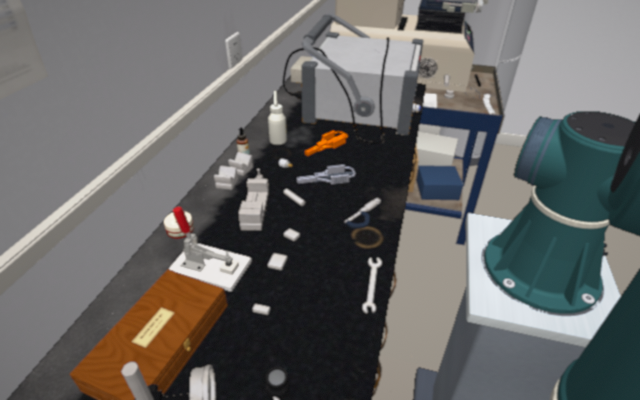

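Top view: the tweezers are the steel ones at (381,185), with the jaws toward (367,160); the orange look-alike is at (447,167). The blocks are at (201,184) narrow, (284,179) medium and (249,178) wide, and the bar at (335,163) is something else. I'll confirm this in a crop and measure.

```bash
cat > h.py <<'E'
import numpy as np, cv2
def ray(f,uv,z):
    R,t,K=f["R"],f["t"],f["intrinsics"]
    c=-R.T@t; d=R.T@np.linalg.inv(K)@np.array([uv[0],uv[1],1.]); return (c+d*(z-c[2])/d[2])
def proj(f,X):
    p=f["intrinsics"]@(f["R"]@np.asarray(X)+f["t"]); return p[:2]/p[2]
def blobs(f,box,thr=90,amin=20):
    x0,y0,x1,y1=box; g=f["frame"][y0:y1,x0:x1].max(2)
    n,l,st,ce=cv2.connectedComponentsWithStats((g>thr).astype(np.uint8))
    return [(st[i,4],ce[i]+[x0,y0],np.argwhere(l==i)[:,::-1]+[x0,y0]) for i in range(1,n) if st[i,4]>=amin]
E
python3 - <<'E'
import pickle,cv2,numpy as np
from h import *
d=pickle.load(open("f0.pkl","rb"))
for n,box in(("top",(185,145,410,225)),("side",(240,150,380,330))):
    f=d[n]
    for a,c,p in blobs(f,box):
        pw=np.array([ray(f,q,.009)[:2] for q in p]).astype(np.float32)
        r=cv2.minAreaRect(pw); m=pw.mean(0)
        w,v=np.linalg.eigh(np.cov((pw-m).T)); 
        print(n,a,c.round(1),"mean",m.round(4),"size",np.round(np.array(r[1])*1000),"axisdeg",np.degrees(np.arctan2(v[1,1],v[0,1])).round(1))
a=cv2.resize(d["top"]["frame"][145:225,185:410],None,fx=3.5,fy=3.5,interpolation=cv2.INTER_CUBIC)
b=cv2.resize(d["side"]["frame"][155:195,240:370],None,fx=6,fy=6,interpolation=cv2.INTER_CUBIC)
w=max(a.shape[1],b.shape[1])
o=np.vstack([cv2.copyMakeBorder(i,0,0,0,w-i.shape[1],0) for i in(a,b)])
print(o.shape);cv2.imwrite("pics/crop1.png",o[:,:,::-1])
E
```

```text
top 189 [192.1 150.7] mean [0.6316 0.2849] size [40. 32.] axisdeg 88.7
top 478 [228.2 151. ] mean [0.6286 0.189 ] size [96. 35.] axisdeg 87.9
top 74 [288.8 146.5] mean [0.637  0.0284] size [61. 13.] axisdeg 95.0
top 211 [334.8 162.7] mean [ 0.591 -0.092] size [19. 77.] axisdeg 147.8
top 700 [380.5 187.5] mean [ 0.5233 -0.2093] size [167.  60.] axisdeg -152.5
top 227 [248.8 178. ] mean [0.5553 0.1344] size [40. 37.] axisdeg 83.0
top 137 [283.3 178.3] mean [0.5526 0.0437] size [27. 37.] axisdeg 163.9
top 97 [200.1 184.1] mean [0.542  0.2626] size [37. 18.] axisdeg -177.8
top 39 [316.1 222.3] mean [ 0.4361 -0.0402] size [27. 12.] axisdeg 72.6
side 268 [244.9 161.5] mean [ 0.779  -0.2134] size [ 35. 137.] axisdeg 112.1
side 66 [310.7 151.7] mean [ 0.6086 -0.3172] size [55. 29.] axisdeg -142.0
side 93 [284.  162.6] mean [ 0.6668 -0.238 ] size [38. 44.] axisdeg 138.8
side 649 [329.5 174.8] mean [ 0.5235 -0.2134] size [167.  89.] axisdeg -146.6
side 1193 [253.8 203. ] mean [ 0.6799 -0.0404] size [ 65. 261.] axisdeg 106.1
side 158 [293.7 196.6] mean [ 0.5895 -0.0907] size [22. 84.] axisdeg 145.4
side 212 [364.6 208.6] mean [ 0.4018 -0.0918] size [132.  23.] axisdeg 60.1
side 139 [291.1 234. ] mean [0.5508 0.0478] size [30. 37.] axisdeg 145.2
side 247 [276.9 260.9] mean [0.5536 0.1377] size [35. 46.] axisdeg 95.7
side 174 [244.  263.1] mean [0.6198 0.1624] size [24. 67.] axisdeg 105.9
side 453 [371.2 285.6] mean [0.3446 0.1497] size [ 26. 151.] axisdeg 94.0
side 152 [260.7 308.7] mean [0.5408 0.2651] size [21. 35.] axisdeg 176.1
(520, 788, 3)
```

View pics/crop1.png

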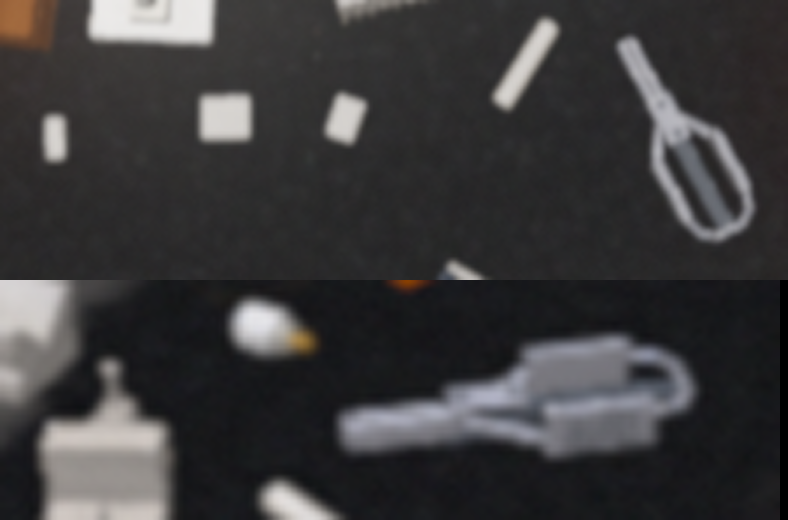

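The crop confirms it: the steel tweezers have a grey bar between the plates, and the block at (200,184) is the narrowest. Next I'll measure the axes at their proper heights.

```bash
cat >> h.py <<'E'
def tweez(f,mask_px,u0=27.5,z0=0.0,zp=20,zj=11,op=0):
    """mask pixels -> (origin xy, heading deg, jawtip s) from strips across the jaws and plates"""
    P=lambda z:np.array([ray(f,q,z0+z/1000.)[:2] for q in mask_px])
    Pp,Pj=P(zp),P(zj); a=np.radians(u0)
    for _ in range(4):
        u=np.array([np.cos(a),np.sin(a)]); v=np.array([-u[1],u[0]])
        tip=np.percentile(Pj@u,99.5); rear=np.percentile(Pp@u,0.5)
        o=tip-.075
        def mid(Q,lo,hi):
            s=Q@u-o; r=[]
            for b in np.arange(lo,hi,.004):
                m=(s>=b)&(s<b+.004)
                if m.sum()>1: w=Q[m]@v; r.append([b+.002,(w.min()+w.max())/2,w.max()-w.min()])
            return np.array(r)
        mj=mid(Pj,.03,.072); mp=mid(Pp,-.062,-.018)
        m=np.vstack([mj,mp]); k=np.polyfit(m[:,0],m[:,1],1)
        a+=np.arctan(k[0])
    u=np.array([np.cos(a),np.sin(a)]); v=np.array([-u[1],u[0]])
    org=u*o+v*k[1]
    return org,np.degrees(a),tip-rear,mp[:,2].mean(),mj[:,2].mean()
def largest(f,box,thr=90): return max(blobs(f,box,thr),key=lambda b:b[0])[2]
E
python3 - <<'E'
import pickle
from h import *
d=pickle.load(open("f0.pkl","rb"))
f=d["top"]
for thr in(70,90,110):
    p=largest(f,(355,145,405,225),thr); o,a,L,wp,wj=tweez(f,p); u=np.array([np.cos(np.radians(a)),np.sin(np.radians(a))])
    print("top",thr,"org",o.round(4),"head",round(a,1),"len",round(L,4),round(wp,4),round(wj,4),"grip",(o-.04*u).round(4))
# blocks: sub-pixel corners-free: weighted moments on both views, top face dominates
for n,box in(("top",(190,170,212,200)),("side",(245,296,277,322))):
    f=d[n]
    for thr in(70,100,130,160):
        p=largest(f,box,thr); pw=np.array([ray(f,q,.009)[:2] for q in p],np.float32); m=pw.mean(0)
        w,v=np.linalg.eigh(np.cov((pw-m).T)); r=cv2.minAreaRect(pw)
        ax=v[:,1]*np.sign(v[0,1]); print(n,thr,len(p),m.round(4),np.degrees(np.arctan2(ax[1],ax[0])).round(1),np.array(r[0]).round(4),np.array(r[1]).round(3),r[2])
E
```

```text
top 70 org [ 0.5398 -0.1997] head 27.0 len 0.165 0.0601 0.0179 grip [ 0.5042 -0.2179]
top 90 org [ 0.5397 -0.1997] head 27.0 len 0.164 0.0577 0.0158 grip [ 0.5041 -0.2179]
top 110 org [ 0.538  -0.2008] head 26.8 len 0.1616 0.0558 0.0142 grip [ 0.5023 -0.2189]
top 70 114 [0.5423 0.262 ] 0.6 [0.5422 0.263 ] [0.037 0.021] 0.5556960701942444
top 100 90 [0.5427 0.2627] 1.9 [0.5434 0.263 ] [0.035 0.016] 0.5696561932563782
top 130 73 [0.5419 0.2617] 2.1 [0.5421 0.2617] [0.032 0.013] 0.5696167349815369
top 160 53 [0.5426 0.2628] 3.7 [0.5421 0.263 ] [0.027 0.011] 0.5835350155830383
side 70 165 [0.5408 0.265 ] -4.1 [0.541  0.2649] [0.022 0.035] 89.08628845214844
side 100 143 [0.5409 0.2649] -1.9 [0.5411 0.2649] [0.033 0.02 ] 1.8654143810272217
side 130 122 [0.5411 0.2647] -2.1 [0.5412 0.2647] [0.031 0.018] 1.8767480850219727
side 160 95 [0.5411 0.2644] 1.3 [0.5413 0.2644] [0.015 0.029] 89.36124420166016
```

```bash
cat >> h.py <<'E'
from scipy.spatial.transform import Rotation as Rn
def down(head):  # tool x along heading, z down
    c,s=np.cos(np.radians(head)),np.sin(np.radians(head)); return np.array([[c,s,0],[s,-c,0],[0,0,-1.]])
def plan(p,R,tgt,Rt,n,ease=True):
    """rows (tool mm, rad) for n steps from p,R to tgt,Rt, rounded; returns predicted end too"""
    w=Rn.from_matrix(R.T@Rt).as_rotvec(); rows=[]; p=np.array(p,float);R=np.array(R); p0=p.copy()
    R0=R.copy()
    for i in range(1,n+1):
        x=i/n; 
        if ease: x=x*x*(3-2*x)
        q=p0+(np.asarray(tgt)-p0)*x; Q=R0@Rn.from_rotvec(w*x).as_matrix()
        d=np.round(R.T@(q-p)*1000); r=np.round(Rn.from_matrix(R.T@Q).as_rotvec(),3)
        rows.append([int(v) for v in d]+[float(v) for v in r]); p=p+R@(d/1000); R=R@Rn.from_rotvec(r).as_matrix()
    return rows,p,R
def show(rows):
    for i in range(0,len(rows),8): print("[%s]"%",".join("["+",".join("%g"%v for v in r)+"]" for r in rows[i:i+8]))
E
python3 - <<'E'
from h import *
from rig import ctrl
s=ctrl.get_state(); p,R=s["eef_pos"],s["ee_rot"]
Rt=down(27)
w=Rn.from_matrix(R.T@Rt).as_rotvec();print(w)
Rm=R@Rn.from_rotvec(w/2).as_matrix()
r,p,R=plan(p,R,[.46,.2,.2],Rm,16);show(r);print(p)
r,p,R=plan(p,R,[.504,-.218,.12],Rt,16);show(r);print(p,R)
E
```

```text
[-1.03617020e-03  2.00139807e-03  2.40051024e+00]
[[-4,-3,0,-0,0,0.013],[-13,-9,1,-0,0,0.039],[-20,-13,2,-0,0,0.059],[-27,-15,2,-0,0,0.077],[-33,-16,2,-0,0,0.09],[-38,-14,3,-0,0,0.102],[-42,-11,3,-0,0,0.108],[-45,-6,2,-0,0.001,0.112]]
[[-45,-1,3,-0,-0,0.112],[-43,3,3,-0,-0,0.108],[-40,8,3,-0,-0,0.102],[-35,11,2,-0,-0,0.091],[-29,11,2,-0,0,0.076],[-21,11,1,-0,0,0.06],[-13,7,1,-0,0,0.038],[-5,3,1,-0,0,0.013]]
[0.45986895 0.20000889 0.19968151]
[[-5,0,1,-0,0,0.013],[-13,0,2,-0,0,0.039],[-21,1,4,-0,0,0.059],[-26,4,5,-0,0,0.077],[-32,6,7,-0,0,0.09],[-34,9,6,-0,0.001,0.102],[-35,15,8,-0,-0,0.108],[-35,18,7,-0,-0,0.112]]
[[-32,22,7,-0,0,0.112],[-28,25,8,-0.001,0,0.109],[-24,26,6,0,0,0.101],[-19,26,6,0,0,0.091],[-15,23,5,0,0,0.077],[-9,18,4,0,0,0.059],[-5,12,3,0,0.001,0.038],[-2,5,1,0,-0,0.014]]
[ 0.50426401 -0.21802024  0.1198189 ] [[ 8.91228692e-01  4.53553865e-01  5.57169098e-04]
 [ 4.53553965e-01 -8.91228813e-01 -6.15906840e-05]
 [ 4.68630462e-04  3.07597638e-04 -9.99999843e-01]]
```

Request:
step_arm(
  series=[
    [-4,-3,0,0,0,0.013],
    [-13,-9,1,0,0,0.039],
    [-20,-13,2,0,0,0.059],
    [-27,-15,2,0,0,0.077],
    [-33,-16,2,0,0,0.09],
    [-38,-14,3,0,0,0.102],
    [-42,-11,3,0,0,0.108],
    [-45,-6,2,0,0,0.112],
  ],
  gripper=1,
)

```text
t: 0.9
eef_pos: [0.311, 0.3868, 0.2161]
ee_rot: [[-0.64, 0.768, -0.0], [0.768, 0.64, -0.001], [-0.0, -0.0, -1.0]]
wrist_force: [0.8, 0.1, -0.7]
opening: 0.0854
finger_force: 0.0
```

Request:
step_arm(
  series=[
    [-45,-1,3,0,0,0.112],
    [-43,3,3,0,0,0.108],
    [-40,8,3,0,0,0.102],
    [-35,11,2,0,0,0.091],
    [-29,11,2,0,0,0.076],
    [-21,11,1,0,0,0.06],
    [-13,7,1,0,0,0.038],
    [-5,3,1,0,0,0.013],
  ],
)

```text
t: 1.7
eef_pos: [0.4606, 0.1991, 0.2002]
ee_rot: [[-0.097, 0.995, -0.0], [0.995, 0.097, -0.0], [-0.0, -0.0, -1.0]]
wrist_force: [-0.3, 0.2, -0.8]
opening: 0.0856
finger_force: 0.0
```

Request:
step_arm(
  series=[
    [-5,0,1,0,0,0.013],
    [-13,0,2,0,0,0.039],
    [-21,1,4,0,0,0.059],
    [-26,4,5,0,0,0.077],
    [-32,6,7,0,0,0.09],
    [-34,9,6,0,0,0.102],
    [-35,15,8,0,0,0.108],
    [-35,18,7,0,0,0.112],
  ],
)

```text
t: 2.5
eef_pos: [0.4812, -0.0096, 0.16]
ee_rot: [[0.482, 0.876, -0.0], [0.876, -0.482, -0.0], [-0.0, -0.0, -1.0]]
wrist_force: [0.9, -0.5, 0.1]
opening: 0.0853
finger_force: 0.0
```

Request:
step_arm(
  series=[
    [-32,22,7,0,0,0.112],
    [-28,25,8,0,0,0.109],
    [-24,26,6,0,0,0.101],
    [-19,26,6,0,0,0.091],
    [-15,23,5,0,0,0.077],
    [-9,18,4,0,0,0.059],
    [-5,12,3,0,0,0.038],
    [-2,5,1,0,0,0.014],
  ],
)

```text
t: 3.3
eef_pos: [0.5044, -0.218, 0.12]
ee_rot: [[0.892, 0.452, -0.0], [0.452, -0.892, 0.0], [-0.0, -0.0, -1.0]]
wrist_force: [0.3, 0.8, 0.1]
opening: 0.0855
finger_force: 0.0
```

Request:
step_arm(
  series=[
    [0,0,5,0,0,0],
    [0,0,10,0,0,0],
    [0,0,20,0,0,0],
    [0,0,20,0,0,0],
    [0,0,15,0,0,0],
    [0,0,8,0,0,0],
    [0,0,4,0,0,0],
    [0,0,0,0,0,0],
  ],
)

```text
t: 4.1
eef_pos: [0.5044, -0.2168, 0.038]
ee_rot: [[0.891, 0.454, -0.001], [0.454, -0.891, 0.0], [-0.0, -0.001, -1.0]]
wrist_force: [-0.4, 0.1, -0.2]
opening: 0.0856
finger_force: 0.0
```

Run:
```python
from rig import ctrl
from h import *
f=ctrl.grab_frame("side"); g=ctrl.grab_frame("top")
a=cv2.resize(f["frame"][110:210,270:400],None,fx=5,fy=5,interpolation=cv2.INTER_CUBIC)
s=ctrl.get_state(); print(s["eef_pos"],proj(f,s["eef_pos"]))
cv2.imwrite("pics/s2.png",a[:,:,::-1])
```

```text
[ 0.5050266  -0.21739419  0.03880859] [336.69326277 166.01306717]
```

View pics/s2.png

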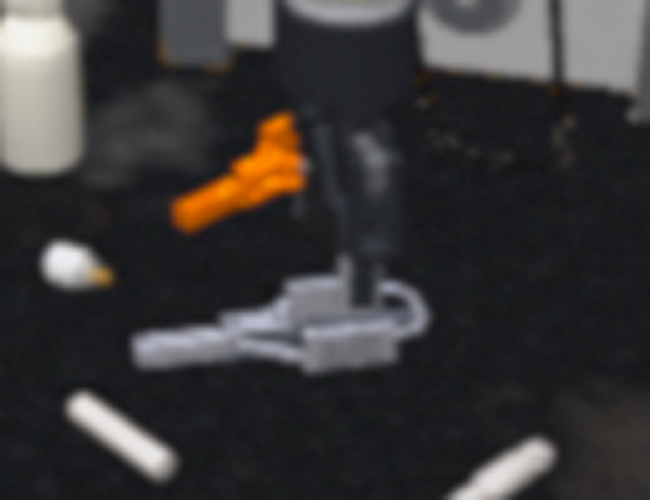

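The side view shows the open fingers over the plates. The near fingertip's lower end is at about pixel (343,171). I'll check how high that tip sits relative to the TCP.

Run:
```python
import pickle
from h import *
f=pickle.load(open("f0.pkl","rb"))["side"]
print(-f["R"].T@f["t"])
p=np.array([.505,-.2174]);v=np.array([.454,-.891]);x=np.array([.891,.454])
for z in(.039,.045,.052,.06):
  for k in(-.05,.05): print(z,k,[proj(f,[*(p+k*v+e*x),z]).round(0).tolist() for e in(-.011,.011)])
```

```text
[0.30167676 0.72596614 0.67167617]
0.039 -0.05 [[345.0, 176.0], [337.0, 177.0]]
0.039 0.05 [[336.0, 156.0], [329.0, 157.0]]
0.045 -0.05 [[345.0, 174.0], [337.0, 175.0]]
0.045 0.05 [[336.0, 154.0], [329.0, 155.0]]
0.052 -0.05 [[345.0, 172.0], [337.0, 172.0]]
0.052 0.05 [[336.0, 152.0], [329.0, 153.0]]
0.06 -0.05 [[345.0, 169.0], [337.0, 170.0]]
0.06 0.05 [[337.0, 150.0], [329.0, 151.0]]
```

The open tips stand about 13 mm above the TCP, as described, so the TCP is the shut tip. I'll go down to TCP z of about 4 mm and squeeze.

Request:
step_arm(
  series=[
    [0,0,5,0,0,0],
    [0,0,8,0,0,0],
    [0,0,8,0,0,0],
    [0,0,6,0,0,0],
    [0,0,4,0,0,0],
    [0,0,2,0,0,0],
    [0,0,1,0,0,0],
    [0,0,0,0,0,0],
  ],
)

```text
t: 5.0
eef_pos: [0.5047, -0.2174, 0.0043]
ee_rot: [[0.891, 0.454, -0.0], [0.454, -0.891, -0.0], [-0.0, 0.0, -1.0]]
wrist_force: [0.2, 0.6, 0.5]
opening: 0.0853
finger_force: 0.0
```

Request:
step_arm(
  series=[
    [0,0,0,0,0,0],
    [0,0,0,0,0,0],
    [0,0,0,0,0,0],
    [0,0,0,0,0,0],
    [0,0,0,0,0,0],
    [0,0,0,0,0,0],
    [0,0,0,0,0,0],
    [0,0,0,0,0,0],
  ],
  gripper=0,
  newtons=40,
)

```text
t: 5.8
eef_pos: [0.5046, -0.2176, 0.0056]
ee_rot: [[0.891, 0.454, 0.0], [0.454, -0.891, -0.001], [0.0, 0.001, -1.0]]
wrist_force: [-2.7, 0.2, 12.0]
opening: 0.0255
finger_force: 38.7
```

Request:
step_arm(
  series=[
    [0,0,-3,0,0,0],
    [0,0,-6,0,0,0],
    [0,0,-10,0,0,0],
    [0,0,-12,0,0,0],
    [0,0,-12,0,0,0],
    [0,0,-10,0,0,0],
    [0,0,-5,0,0,0],
    [0,0,-2,0,0,0],
  ],
)

```text
t: 6.6
eef_pos: [0.5051, -0.2176, 0.0653]
ee_rot: [[0.891, 0.454, 0.001], [0.454, -0.891, -0.001], [0.001, 0.001, -1.0]]
wrist_force: [-0.5, -0.2, -0.7]
opening: 0.0253
finger_force: 39.6
```

Run:
```python
from rig import ctrl
from h import *
f=ctrl.grab_frame("side"); g=ctrl.grab_frame("top")
a=cv2.resize(f["frame"][105:205,270:400],None,fx=5,fy=5,interpolation=cv2.INTER_CUBIC)
b=cv2.resize(g["frame"][140:240,340:440],None,fx=5,fy=5,interpolation=cv2.INTER_CUBIC)[:,:150*1]
s=ctrl.get_state(); print(s["eef_pos"],s["opening"],s["finger_force"],s["wrist_force"],s["ft_torque"])
cv2.imwrite("pics/s3.png",np.hstack([a,b])[:,:,::-1])
```

```text
[ 0.50468042 -0.21739788  0.06461005] 0.02520547489282353 39.63706970214844 [-0.01329371  0.34397986 -1.28165168] [0.0009618  0.00445344 0.02046043]
```

View pics/s3.png

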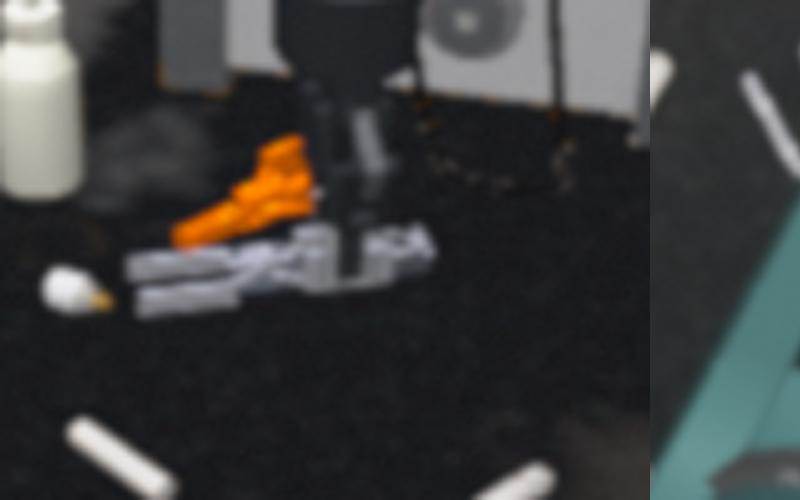

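The tweezers are held squeezed, with both jaws open and parallel (crop (130–240, 250–310)). Next I'll refine the block's pose using sub-pixel edges and plan the transfer.

```bash
cat >> h.py <<'E'
def crossings(line,lo,hi):
    """sub-pixel half-level first rise and last fall along a 1-D profile"""
    h=(lo+hi)/2; i=np.flatnonzero(line>h); a,b=i[0],i[-1]
    return a-1+(h-line[a-1])/(line[a]-line[a-1]), b+(line[b]-h)/(line[b]-line[b+1])
def block(f,box,z=.009):
    x0,y0,x1,y1=box; g=f["frame"][y0:y1,x0:x1].astype(float).mean(2); lo=np.median(g); 
    hi=np.percentile(g,97); L=[];Rr=[]
    rows=[r for r in range(g.shape[0]) if (g[r]>(lo+hi)/2).sum()>=3]
    for r in rows[2:-2]:
        a,b=crossings(g[r],lo,hi); L.append(ray(f,(a+x0,r+y0),z)[:2]); Rr.append(ray(f,(b+x0,r+y0),z)[:2])
    cols=[c for c in range(g.shape[1]) if (g[:,c]>(lo+hi)/2).sum()>=6]; T=[];B=[]
    for c in cols[1:-1]:
        a,b=crossings(g[:,c],lo,hi); T.append(ray(f,(c+x0,a+y0),z)[:2]); B.append(ray(f,(c+x0,b+y0),z)[:2])
    return [np.array(v) for v in(L,Rr,T,B)]
E
python3 - <<'E'
import pickle
from h import *
from rig import ctrl
f=pickle.load(open("f0.pkl","rb"))["top"]
for fr in(f,ctrl.grab_frame("top")):
    L,Rr,T,B=block(fr,(190,170,212,200))
    kl=np.polyfit(L[:,0]-.542,L[:,1],1);kr=np.polyfit(Rr[:,0]-.542,Rr[:,1],1)
    print("heads",np.degrees(np.arctan([kl[0],kr[0]])).round(2),"y at .542",kl[1].round(4),kr[1].round(4),"x ends",T[:,0].mean().round(4),B[:,0].mean().round(4),"cam",(-fr["R"].T@fr["t"]).round(3))
s=ctrl.get_state(); p,R=s["eef_pos"],s["ee_rot"]
Rt=down(1.0); print(Rn.from_matrix(R.T@Rt).as_rotvec())
r,p,R=plan(p,R,[.449,.264,.065],Rt,24);show(r);print(p)
E
```

```text
heads [3.  2.1] y at .542 0.2705 0.2542 x ends 0.559 0.5255 cam [ 0.393 -0.07   1.135]
heads [3.11 2.09] y at .542 0.2705 0.2542 x ends 0.5591 0.5254 cam [ 0.393 -0.07   1.135]
[-9.41421905e-05  2.40140434e-04  4.53308378e-01]
[[1,-2,0,-0,0,0.002],[2,-7,0,-0,0,0.007],[4,-11,0,-0,0,0.01],[5,-14,0,-0,0,0.015],[6,-17,0,-0,0,0.017],[6,-21,0,-0,0,0.02],[7,-23,0,-0,0,0.022],[7,-25,0,-0,0,0.025]]
[[6,-27,0,-0,0,0.025],[7,-28,0,-0,0,0.028],[5,-29,0,-0,0,0.027],[5,-30,0,-0,0,0.029],[4,-30,0,-0,0,0.028],[3,-30,0,-0,0,0.028],[2,-28,-1,-0,0,0.027],[1,-28,0,-0,0,0.026]]
[[1,-26,0,-0,0,0.024],[-1,-24,0,-0,0,0.022],[0,-21,0,-0,0,0.02],[-1,-19,0,-0,0,0.018],[-1,-15,0,-0,0,0.014],[-1,-11,0,-0,0,0.01],[0,-7,0,-0,0,0.007],[-1,-3,0,-0,0,0.002]]
[0.44860132 0.26439879 0.06525925]
```

Run:
```python
from h import *
from rig import ctrl
s=ctrl.get_state(); p,R=s["eef_pos"],s["ee_rot"]
r,p,R=plan(p,R,[.450,.260,.070],down(2.5),24);show(r);print(p)
```

```text
[[1,-2,0,-0,0,0.002],[2,-7,0,-0,0,0.006],[4,-10,0,-0,0,0.01],[5,-14,0,-0,0,0.014],[6,-18,-1,-0,0,0.016],[6,-20,0,-0,0,0.019],[7,-23,0,-0,0,0.021],[7,-25,0,-0,0,0.023]]
[[7,-26,-1,-0,0,0.024],[6,-28,0,-0,0,0.026],[6,-29,-1,-0,0,0.026],[5,-30,0,-0,0,0.027],[4,-29,0,-0,0,0.026],[4,-30,-1,-0,0,0.026],[2,-28,0,-0,0,0.026],[2,-28,0,-0,0,0.024]]
[[1,-25,-1,-0,0,0.023],[0,-24,0,-0,0,0.021],[0,-21,0,-0,0,0.019],[0,-19,0,-0,0,0.016],[-1,-15,0,-0,0,0.014],[0,-11,-1,-0,0,0.01],[-1,-7,0,-0,0,0.006],[0,-2,0,-0,0,0.002]]
[0.44971051 0.25986359 0.07025882]
```

Request:
step_arm(
  series=[
    [1,-2,0,0,0,0.002],
    [2,-7,0,0,0,0.006],
    [4,-10,0,0,0,0.01],
    [5,-14,0,0,0,0.014],
    [6,-18,-1,0,0,0.016],
    [6,-20,0,0,0,0.019],
    [7,-23,0,0,0,0.021],
    [7,-25,0,0,0,0.023],
  ],
)

```text
t: 7.55
eef_pos: [0.4897, -0.0917, 0.0652]
ee_rot: [[0.937, 0.351, -0.001], [0.351, -0.937, 0.0], [-0.0, -0.0, -1.0]]
wrist_force: [0.3, 0.6, -1.2]
opening: 0.0254
finger_force: 39.6
```

Request:
step_arm(
  series=[
    [7,-26,-1,0,0,0.024],
    [6,-28,0,0,0,0.026],
    [6,-29,-1,0,0,0.026],
    [5,-30,0,0,0,0.027],
    [4,-29,0,0,0,0.026],
    [4,-30,-1,0,0,0.026],
    [2,-28,0,0,0,0.026],
    [2,-28,0,0,0,0.024],
  ],
)

```text
t: 8.35
eef_pos: [0.4629, 0.1383, 0.0682]
ee_rot: [[0.988, 0.153, -0.001], [0.153, -0.988, -0.0], [-0.001, -0.0, -1.0]]
wrist_force: [0.0, 0.4, -1.2]
opening: 0.0253
finger_force: 39.6
```

Request:
step_arm(
  series=[
    [1,-25,-1,0,0,0.023],
    [0,-24,0,0,0,0.021],
    [0,-21,0,0,0,0.019],
    [0,-19,0,0,0,0.016],
    [-1,-15,0,0,0,0.014],
    [0,-11,-1,0,0,0.01],
    [-1,-7,0,0,0,0.006],
    [0,-2,0,0,0,0.002],
  ],
)

```text
t: 9.15
eef_pos: [0.449, 0.2606, 0.0701]
ee_rot: [[0.999, 0.045, -0.001], [0.045, -0.999, -0.0], [-0.001, 0.0, -1.0]]
wrist_force: [-1.1, 0.5, -1.5]
opening: 0.0251
finger_force: 39.6
```

Request:
step_arm(
  series=[
    [0,0,4,0,0,0],
    [0,0,8,0,0,0],
    [0,0,12,0,0,0],
    [0,0,10,0,0,0],
    [0,0,6,0,0,0],
    [0,0,3,0,0,0],
    [0,0,0,0,0,0],
    [0,0,0,0,0,0],
  ],
)

```text
t: 9.95
eef_pos: [0.45, 0.2598, 0.0274]
ee_rot: [[0.999, 0.044, 0.0], [0.044, -0.999, -0.0], [0.0, 0.0, -1.0]]
wrist_force: [0.5, 0.5, -0.3]
opening: 0.0257
finger_force: 39.6
```

Run:
```python
from rig import ctrl
from h import *
import pickle
f=ctrl.grab_frame("side"); g=ctrl.grab_frame("top"); pickle.dump({"side":f,"top":g},open("f4.pkl","wb"))
a=cv2.resize(f["frame"][235:335,220:370],None,fx=5,fy=5,interpolation=cv2.INTER_CUBIC)[:,:400]
a=cv2.resize(f["frame"][245:345,215:295],None,fx=5,fy=5,interpolation=cv2.INTER_CUBIC)
b=cv2.resize(g["frame"][145:245,160:240],None,fx=5,fy=5,interpolation=cv2.INTER_CUBIC)
s=ctrl.get_state(); print(s["t"],s["eef_pos"],s["opening"],s["finger_force"],s["ee_rot"].round(4).tolist())
cv2.imwrite("pics/s4.png",np.hstack([a,b])[:,:,::-1])
```

```text
10.05 [0.4501975  0.25993647 0.02763419] 0.02543936360567455 39.62745487689972 [[0.999, 0.0438, 0.0007], [0.0438, -0.999, 0.0002], [0.0007, -0.0002, -1.0]]
```

View pics/s4.png

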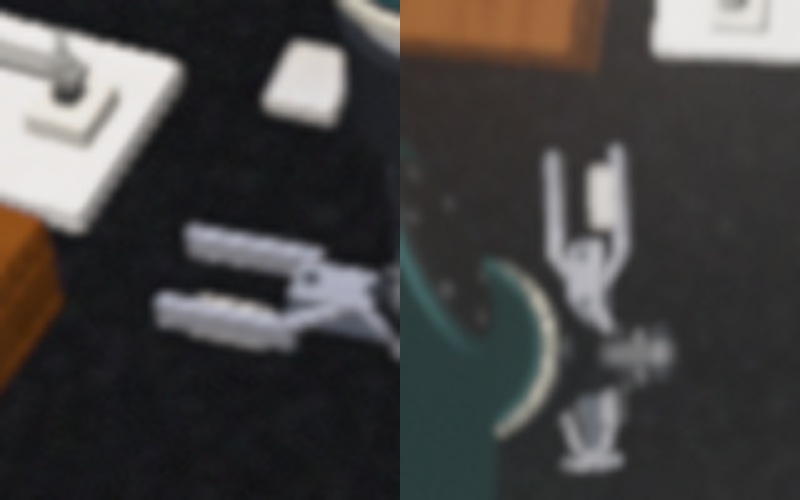

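The jaws straddle the block as intended: in the top crop they are at x≈552 and 618, and the block is at 600. Parallax explains most of that offset, so I'll measure the residual.

```bash
cat >> h.py <<'E'
def jaws(f,und,box,thr=100):
    """outer edges of the two jaws in the top view -> (mid y at x=.542, heading left, right, width, tip x)"""
    x0,y0,x1,y1=box; g=f["frame"][y0:y1,x0:x1].astype(float).mean(2); L=[];R=[];lo=np.median(g)
    for r in range(g.shape[0]):
        w=g[r]; 
        i=np.flatnonzero(w>thr); a,b=crossings(w,lo,w[i[0]:i[0]+3].max())[0],crossings(w,lo,w[i[-1]-2:i[-1]+1].max())[1]
        L.append(ray(f,(a+x0,r+y0),und+.014)[:2]); R.append(ray(f,(b+x0,r+y0),und+.014)[:2])
    L,R=np.array(L),np.array(R); kl=np.polyfit(L[:,0]-.542,L[:,1],1); kr=np.polyfit(R[:,0]-.542,R[:,1],1)
    return kl,kr
E
python3 - <<'E'
import pickle
from h import *
d=pickle.load(open("f4.pkl","rb")); g=d["top"]
kl,kr=jaws(g,.0226,(185,177,212,192)); print("y",kl[1],kr[1],"mid",(kl[1]+kr[1])/2,"w",kl[1]-kr[1],"heads",np.degrees(np.arctan([kl[0],kr[0]])))
# tips: first bright row along jaw columns
im=g["frame"].astype(float).mean(2)
for c in((269,272),(282,286)):
    pass
for cols in((188,194),(201,207)):
    col=im[165:190,cols[0]:cols[1]].max(1); a=crossings(col,im[150:165,195:200].mean(),np.median(col[12:]))[0]+165
    print("tip x",ray(g,(np.mean(cols),a),.0226+.010)[:2], a)
f=d["side"]
for X in([.542+.022,.264+.0165,.0226+.014],[.542+.022,.264-.0165,.0226+.014],[.542+.022,.264+.0165,.0226+.001]): print(((proj(f,X)-[215,245])*5).round(0))
E
```

```text
y 0.28378378211889993 0.24364170263943183 mid 0.26371274237916587 w 0.0401420794794681 heads [2.41391582 4.3063222 ]Traceback (most recent call last):
  File "<stdin>", line 10, in <module>
  File "h.py", line 51, in crossings
    return a-1+(h-line[a-1])/(line[a]-line[a-1]), b+(line[b]-h)/(line[b]-line[b+1])
                                                                         ~~~~^^^^^
IndexError: index 25 is out of bounds for axis 0 with size 25
```

Run:
```python
import pickle
from h import *
d=pickle.load(open("f4.pkl","rb")); f,g=d["side"],d["top"]
u=np.array([.999,.044]);v=np.array([-.044,.999]);c=np.array([.5421,.264])
for n,F,o in(("side",f,[215,245]),("top",g,[160,145])):
  for z in(.0366,.0236):
    print(n,z,[((proj(F,[*(c+.022*u+k*v),z])-o)*5).round(0).tolist() for k in(.019,.014,-.014,-.019)])
```

```text
side 0.0366 [[147.0, 299.0], [152.0, 288.0], [178.0, 231.0], [183.0, 221.0]]
side 0.0236 [[151.0, 321.0], [156.0, 310.0], [181.0, 253.0], [186.0, 243.0]]
top 0.0366 [[144.0, 148.0], [154.0, 148.0], [208.0, 144.0], [218.0, 144.0]]
top 0.0236 [[152.0, 152.0], [162.0, 151.0], [215.0, 148.0], [225.0, 147.0]]
```

Predicted and seen jaw tips agree to 1–2 mm in both views, so it's well centred. Lowering now.

Request:
step_arm(
  series=[
    [0,0,2,0,0,0],
    [0,0,3,0,0,0],
    [0,0,4,0,0,0],
    [0,0,4,0,0,0],
    [0,0,3,0,0,0],
    [0,0,3,0,0,0],
    [0,0,1,0,0,0],
    [0,0,0,0,0,0],
  ],
)

```text
t: 10.85
eef_pos: [0.4497, 0.2597, 0.0071]
ee_rot: [[0.999, 0.044, -0.0], [0.044, -0.999, -0.0], [-0.0, 0.0, -1.0]]
wrist_force: [0.6, 0.2, -1.5]
opening: 0.0252
finger_force: 39.6
```

Request:
step_arm(
  series=[
    [0,0,0.5,0,0,0],
    [0,0,0.5,0,0,0],
    [0,0,0.5,0,0,0],
    [0,0,0,0,0,0],
    [0,0,0,0,0,0],
    [0,0,0,0,0,0],
    [0,0,0,0,0,0],
    [0,0,0,0,0,0],
  ],
)

```text
t: 11.65
eef_pos: [0.45, 0.2598, 0.0058]
ee_rot: [[0.999, 0.044, 0.0], [0.044, -0.999, 0.0], [0.0, -0.0, -1.0]]
wrist_force: [0.2, -0.1, -0.6]
opening: 0.0256
finger_force: 39.7
```

Run:
```python
from rig import ctrl
from h import *
f=ctrl.grab_frame("side"); g=ctrl.grab_frame("top")
a=cv2.resize(f["frame"][260:345,215:295],None,fx=5,fy=5,interpolation=cv2.INTER_CUBIC)
b=cv2.resize(g["frame"][150:235,160:240],None,fx=5,fy=5,interpolation=cv2.INTER_CUBIC)
s=ctrl.get_state(); print(s["t"],s["eef_pos"],s["wrist_force"],s["ft_torque"])
cv2.imwrite("pics/s5.png",np.hstack([a,b])[:,:,::-1])
```

```text
11.75 [0.44998919 0.25982169 0.00585356] [ 0.54909829 -0.30447374  0.60297035] [ 0.01598451 -0.01381628 -0.01448204]
```

View pics/s5.png

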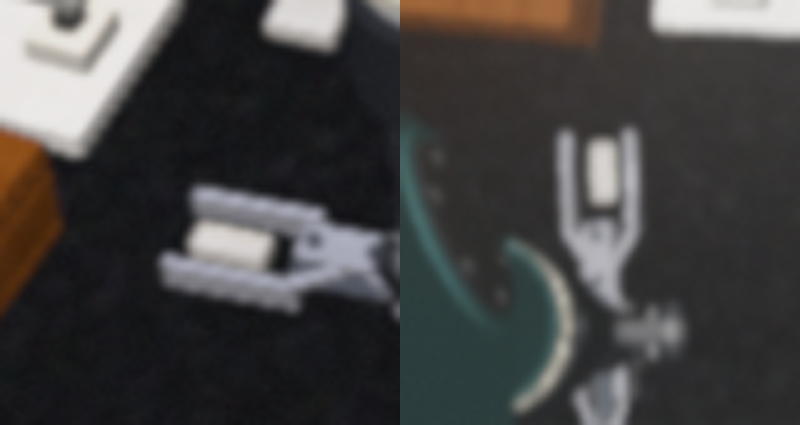

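The block lies between the jaws. In the top crop the jaws are at x≈566 and 631, with the block at 588–616 (including its visible side face). A quick sub-pixel centring check comes before release.

Run:
```python
from rig import ctrl
from h import *
g=ctrl.grab_frame("top"); im=g["frame"].astype(float).mean(2)
print(im[180:189,189:212].mean(0).round(0).tolist())
row=184
for n,z,k in(("jawL out/in",.014,(.019,.014)),("blk top",.009,(.006,-.006)),("blk base",0,(-.006,)),("jawR in/out",.014,(-.014,-.019)),("jawR base out",.001,(-.019,))):
    print(n,[(proj(g,[.5445,.264+.0001+q,z])-[0,0]).round(2).tolist() for q in k])
```

```text
[49.0, 60.0, 100.0, 145.0, 158.0, 129.0, 85.0, 75.0, 119.0, 172.0, 201.0, 209.0, 206.0, 190.0, 150.0, 137.0, 169.0, 171.0, 134.0, 82.0, 56.0, 52.0, 52.0]
jawL out/in [[191.8, 183.02], [193.7, 182.98]]
blk top [[197.31, 183.16], [201.85, 183.06]]
blk base [[202.83, 183.5]]
jawR in/out [[204.34, 182.76], [206.25, 182.72]]
jawR base out [[207.61, 183.35]]
```

Centred to about 0.5 mm. Releasing.

Request:
step_arm(
  series=[
    [0,0,0,0,0,0],
    [0,0,0,0,0,0],
    [0,0,0,0,0,0],
    [0,0,0,0,0,0],
    [0,0,0,0,0,0],
    [0,0,0,0,0,0],
    [0,0,0,0,0,0],
    [0,0,0,0,0,0],
  ],
  gripper=1,
)

```text
t: 12.6
eef_pos: [0.4499, 0.2598, 0.0058]
ee_rot: [[0.999, 0.044, -0.0], [0.044, -0.999, -0.0], [-0.0, 0.0, -1.0]]
wrist_force: [0.8, 0.7, 0.3]
opening: 0.0855
finger_force: 0.0
```

Run:
```python
from rig import ctrl
from h import *
f=ctrl.grab_frame("side"); g=ctrl.grab_frame("top")
a=cv2.resize(f["frame"][260:345,215:295],None,fx=5,fy=5,interpolation=cv2.INTER_CUBIC)
b=cv2.resize(g["frame"][150:235,160:240],None,fx=5,fy=5,interpolation=cv2.INTER_CUBIC)
s=ctrl.get_state(); print(s["t"],s["eef_pos"],s["wrist_force"],s["opening"],s["finger_force"])
print(g["frame"].astype(float).mean(2)[180:189,189:212].mean(0).round(0).tolist())
cv2.imwrite("pics/s6.png",np.hstack([a,b])[:,:,::-1])
```

```text
12.7 [0.44983435 0.25978836 0.00577382] [-0.57518093 -0.99562074 -0.47659184] 0.08538918414468653 0.0
[48.0, 48.0, 48.0, 50.0, 64.0, 111.0, 156.0, 171.0, 176.0, 197.0, 208.0, 206.0, 197.0, 177.0, 141.0, 96.0, 65.0, 53.0, 51.0, 51.0, 51.0, 51.0, 51.0]
```

View pics/s6.png

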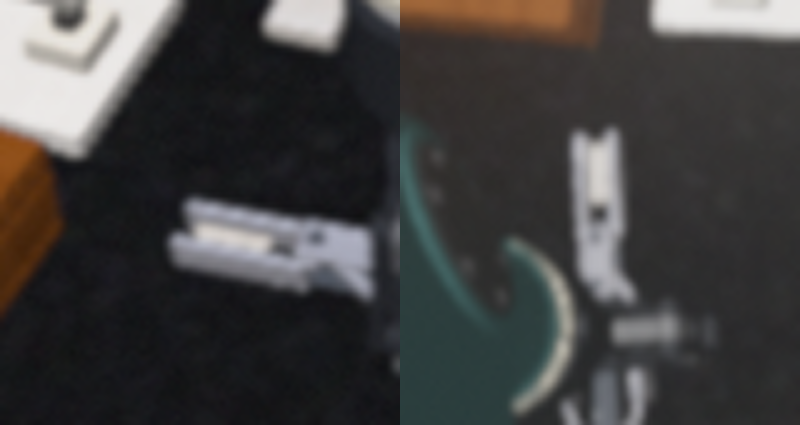

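The jaws have closed on the block's long sides and the block hasn't visibly moved (top crop (597,170)). I'll retreat straight up and check the final state.

Request:
step_arm(
  series=[
    [0,0,-3,0,0,0],
    [0,0,-6,0,0,0],
    [0,0,-12,0,0,0],
    [0,0,-20,0,0,0],
    [0,0,-25,0,0,0],
    [0,0,-25,0,0,0],
    [0,0,-20,0,0,0],
    [0,0,-15,0,0,0],
  ],
)

```text
t: 13.5
eef_pos: [0.4505, 0.2601, 0.1344]
ee_rot: [[0.999, 0.044, 0.003], [0.044, -0.999, 0.001], [0.003, -0.001, -1.0]]
wrist_force: [-0.5, 0.8, 0.4]
opening: 0.0853
finger_force: 0.0
```

Request:
step_arm(
  series=[
    [0,0,-8,0,0,0],
    [0,0,-4,0,0,0],
    [0,0,0,0,0,0],
    [0,0,0,0,0,0],
    [0,0,0,0,0,0],
    [0,0,0,0,0,0],
    [0,0,0,0,0,0],
    [0,0,0,0,0,0],
  ],
)

```text
t: 14.3
eef_pos: [0.4497, 0.2597, 0.1435]
ee_rot: [[0.999, 0.044, -0.001], [0.044, -0.999, -0.0], [-0.001, 0.0, -1.0]]
wrist_force: [-0.1, -0.4, -0.1]
opening: 0.0853
finger_force: 0.0
```

Run:
```python
from rig import ctrl
from h import *
import pickle
f=ctrl.grab_frame("side"); g=ctrl.grab_frame("top"); d=pickle.load(open("f0.pkl","rb"))
a=cv2.resize(f["frame"][220:345,215:315],None,fx=4,fy=4,interpolation=cv2.INTER_CUBIC)
b=cv2.resize(g["frame"][145:270,160:260],None,fx=4,fy=4,interpolation=cv2.INTER_CUBIC)
for box in((238,165,260,190),(272,165,296,192)):
    for F in(d["top"],g):
        p=largest(F,box); print(p.mean(0).round(2),len(p))
cv2.imwrite("pics/s7.png",np.hstack([a,b])[:,:,::-1]); print(ctrl.get_state()["t"])
```

```text
[248.78 178.03] 227
[248.78 178.03] 227
[283.29 178.33] 137
[283.26 178.32] 136
14.4
```

View pics/s7.png

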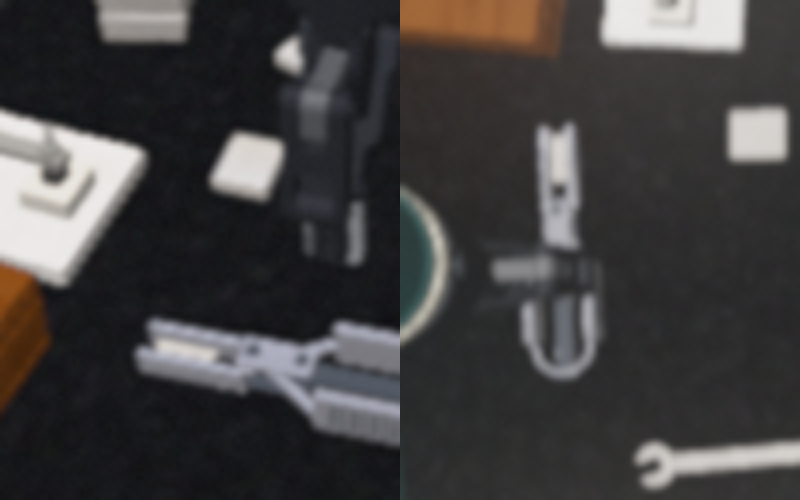

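The tweezers lie flat gripping the block (top crop (557,160)), the gripper is clear above, and the other blocks haven't moved. Handing in.

```bash
python3 -c "
from rig import ctrl
print(ctrl.sign_off())"
```

```text
the job is handed in; nothing more can be done
None
```

The tweezers lie flat on the worktop gripping the narrowest gauge block, which moved less than about 1 mm; the other two blocks did not move, and the job was handed in at about 14.4 s of the 32 s.

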